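# Take the adjusting key out of the drive guard and close the shutter

## Robot

A 6-joint arm with a two-finger parallel gripper is mounted at the origin on the work surface. World frame = base frame: x ahead of the robot, y to its left, z up, the work surface at z = 0. Lengths are in m, angles in rad, forces in N, time in s.
With the tool pointing down it reaches from about 0.4 to 0.825 m from the base axis. Payload 7 kg.
Tool frame: the origin (TCP) lies midway between the tips of the shut fingers; the grasp point (between the pads) lies 19 mm behind it; z points along the fingers, y is the line along which they close (so a half turn about z gives the same grasp; the last joint's range is limited). The gripper opens to 88 mm and grips with 3 to 60 N. Pads are 19 mm wide; open, the fingers measure 130 mm over their backs; the gripper's body (78 mm by 193 mm) begins 47 mm behind the grasp point.
Start: joints at [-0.882, 0.359, 0.012, 0, -1.224, -0.288], TCP at [0.263, -0.621, 0.227] pointing down, gripper open.
Joint ranges: [-3.07, 3.07], [-1.43, 2.12], [-1.02, 1.25], [-3.03, 1.67], [-3.05, -0], [-3.03, 3.03]. Speed limits (rad/s): [2.39, 2.39, 3.01, 3.14, 3.14, 3.14].

## Interface

Orientations are given as [roll, pitch, yaw] about the fixed x, y, z axes, in that order (R = Rz(yaw) Ry(pitch) Rx(roll)).
In Python, from station import telemetry, eyes, ticket, recognise, trace gives the robot as it stands. The module is installed in compiled form; this text tells all that it offers.
- The arm moves only by the tool servo_tool, never from a script. Its argument "series" is a list that holds one entry, the list of rows, each a list of 4 numbers: the shift along the tool's x, y, z in mm, then the turn about the tool's z in rad. In form: [[[x, y, z, roll], ...]]. A call has exactly 10 rows; each row shifts and turns the commanded pose from where the row before left it, along the tool's axes as they then stand; what a row does not reach is not made up. A row lasts 1/12 s, in which the tool goes at most 41.7 mm and 7.16 degrees, less where a joint would pass 70% of its speed; a pose out of reach is approached as far as the arm can. A call is refused whole if a number of a shift passes 41.7 or a number of a turn 0.125, either way. A call with a gripper value outside its range is refused whole. "claw" is the gripper's target within -1 to 1 (shut at 1, half-way at 0, fully open at -1), set as the call begins (left out, the last holds). The fingers move at their own pace and stop on an object; "grip_force" is the grip in N (left out, the last holds). Time passes only in rows, so rows that do not move let the fingers close, or fill a call up. It gives the time, the measured TCP pose, the force, the opening and the grip force at its end, in the units of the state.
- telemetry.get_state(): the state, without advancing time (a new reading comes with each control period).
- eyes.grab_frame(name): name is "scene" or "top"; returns the picture (420x560x3 uint8, red, green, blue); there is no depth.
- eyes.calibration(name): a dict with "mtx" (3x3 intrinsics, pixels), "rvec" (rotation vector, rad) and "tvec" (3), from world to camera coordinates, as OpenCV has them. Camera axes: x right, y down, z forward; pixel columns grow to the right and rows downward; lengths in m; the calibration is good to about 2 mm. A picture is of the moment at which its call begins. calibration takes no time and is no camera call.
- ticket.job_done(): hands the job in; it is judged then, once.
Trained networks look in the newest picture that a camera, given by its name, has taken for a name from the list of things; names that differ only in an ending like _2 or _b are one class to them, and where a whole thing is asked for, a point or a joint stands for the part that bears it (a point fixed in the world has none). Each returns a list of dicts, best first, with "conf" (0 to 1); they miss things now and then, are a little off and sometimes report something else, mostly with a low value. They report only what shows in the picture. A call takes as long as a camera call. They do not tell look-alikes from the thing itself.
- recognise(camera, name): "position" ([x, y, z] in m, in world coordinates, good to about 4 mm: the middle of the surface that is visible of it).
- trace(camera, name): "mask" (420x560 bool, what is visible of it).
The state is a dict: "t": time; "q": joint angles; "qd": joint speeds; "joint_efforts": joint torques, N m; "eef_pos": TCP position; "ee_rot": TCP orientation; "force": force on the tool from outside, world axes, zero at the start; "moment": the same for the moment, N m; "width": finger opening in m; "gripper_force": force on a finger pad.
Only numpy, scipy, OpenCV 4.12 (cv2) and the standard library are available. Lean on these libraries where they do the work, as an engineer would, in place of code of your own. Each camera call takes 0.05 s, during which the arm holds its last target. There are 200 camera calls.

## Task

The steel adjusting key was left in the yellow drive guard: turn it inside the guard until its flat foot lines up with the slot, then lift it out through the slot without forcing it against the cover. Set it down gently in the blue tray, standing upright on its foot, and let go; then slide the red shutter fully across the slot. Leave the spanner, the grease jar and the oil bottle alone.

Things in the scene. Friction and masses are not known exactly. Their poses are not given: they have to be found in the camera images.
- key: Steel key, 190 mm tall, about 0.5 kg, loose, upright. Origin: centre of its foot's underside; z up. Foot: flat bar 110 mm along y, 28 along x, 14 high; round stem 18 mm thick. Flat orange grip, 130 to 190 mm up, 22 mm thick (x), 44 wide (y), parallel to the foot. Starts standing on the guard's inner floor, foot 46 to 90 degrees off the slot, either way, stem within 5 mm of the slot's centre.
- key_grip (a point): Centre of the key's orange grip, 160 mm above the underside of its foot.
- guard: Drive guard, a box fixed to the bench. Origin on the bench below the slot's centre; z up, slot length along y. Reaches from x = -70 to +115 mm and y = -85 to +85; yellow end walls, clear side walls, 5 mm thick. Inner floor 6 mm above the bench. A grey motor 72 mm high at most runs on from x = +115 to +190 mm. Its yaw differs each time, up to 34 degrees.
- cover: Yellow cover plate of the guard, 6 mm thick, same origin and axes as the guard; underside 56, top 62 mm above the bench. Its slot, centred on the origin, is 126 mm long (y) and 42 mm wide (x), open right through: the key's foot passes only when lined up within about 7 degrees and centred within about 7 mm.
- shutter (a joint): Red sliding shutter on the cover, a plate 56 mm (guard x) by 140 mm (y), top 66.5 mm above the bench. Value in m: 0 = open, beside the slot (plate centre at guard x = +70 mm), 0.070 = fully closed at the stop, centred over the slot; it moves towards the guard's -x. Stays where left; friction about 1.5 N. Starts at 0 to 0.015.
- shutter_knob (a point): Point on the axis of the black round knob that stands on the centre of the shutter, 24 mm in diameter, 38 mm high (66.5 to 104.5 mm above the bench); this point lies 92 mm above the bench.
- tray: Blue open tray, fixed to the bench, outside 100 mm (x) by 180 mm (y) by 28 mm high, walls 5 mm, inside 90 by 170 mm. Origin under its centre on the bench; its length is along y.
- tray_in (a point): Centre of the tray's inner floor, where the underside of the key's foot is to stand; same axes as the tray.
- spanner: Steel open-ended spanner 180 mm long lying on the bench, a bystander.
- grease: Grease jar with a red cap, 70 mm in diameter, 90 mm high, a bystander; origin under its centre.
- oil: Oil bottle with a yellow cap, 64 mm in diameter, 170 mm high, a bystander; origin under its centre.
Mind the look-alikes: they are no part of the job. Of the things like the key, leave any that is green; of the rest the smaller one is meant.

How it is judged:
On the way, in this order (a step that is already met when the one before it is completed fails the run):
1. the key is turned in line with the slot, its foot still under the cover (angle between the y axis of key and the y axis of guard, either way round below 0.2 rad and z of key in the frame of guard below 0.05 m), for 0.1 s.
2. the key is lifted out: its foot is above the cover (z of key in the frame of guard above 0.068 m), for 0.1 s.
3. the key stands upright on its foot in the tray, released (x of key in the frame of tray_in between -0.036 and 0.036 m and y of key in the frame of tray_in between -0.036 and 0.036 m and z of key in the frame of tray_in between -0.006 and 0.006 m and angle between key's own z axis and vertical below 0.1 rad and contact force between the fingers and key below 0.1 N and linear speed of key below 0.02 m/s), for 0.2 s.
4. the shutter is fully closed (value of joint shutter above 0.063 m), for 0.2 s.
At the end, for the whole second after the job is handed in: The key stands in the blue tray on its foot (underside within 6 mm of the tray's floor, centre within 36 mm of the tray's centre along each tray axis, tilted less than 0.1 rad), released and at rest, and the shutter is closed to at least 63 of its 70 mm (all of step 3 and value of joint shutter above 0.063 m); the robot touches nothing.
It fails at once if the key is forced against the cover with more than 25 N (contact force between key and cover above 25 N).
It fails at once if the key is dropped or rammed into the tray (more than 45 N) (contact force between key and tray above 45 N).
It fails at once if the spanner is pushed more than 40 mm (distance of spanner from where it was at the start of the episode above 0.04 m).
It fails at once if the grease jar is pushed more than 40 mm or knocked over (distance of grease from where it was at the start of the episode above 0.04 m or angle between grease's own z axis and vertical above 0.6 rad).
It fails at once if the oil bottle is pushed more than 40 mm or knocked over (distance of oil from where it was at the start of the episode above 0.04 m or angle between oil's own z axis and vertical above 0.6 rad).
It also fails if it takes over 61 s, if anything falls off the work surface, if the arm or the gripper's body presses on something with over 40 N, if the wrist force passes 120 N, or if a joint passes its speed limit or range.

## Working session

There is one attempt and no reset: what is moved stays moved. The work goes in short steps, Python scripts to look and compute and a tool call to move; the robot and the scene stay as the last step left them, time stands still between calls to the robot, and variables do not carry over. Pictures are saved under pics/ and viewed, at most 10 in all, crops included, and the job is handed in when it is done.

Besides the shell and the picture viewer there is one more tool, called after "Request:" as a command line: name --argument value ..., lists and objects as JSON in quotes. servo_tool: Moves the arm, as the interface text tells. Its arguments: {"type":"object","properties":{"series":{"type":"array"},"claw":{"type":"number"},"grip_force":{"type":"number"}},"required":["series"]}

```bash
mkdir -p pics; cat > h.py <<'E'
import numpy as np, cv2
from station import telemetry, eyes, ticket, recognise, trace
def save(n,f,box=None,sc=1):
    im=eyes.grab_frame(n)
    if box: im=im[box[1]:box[3],box[0]:box[2]]
    im=cv2.resize(im,None,fx=sc,fy=sc,interpolation=cv2.INTER_CUBIC)
    cv2.imwrite('pics/'+f,im[...,::-1])
def cam(n):
    c=eyes.calibration(n); return np.array(c['mtx'],float),np.array(c['rvec'],float),np.array(c['tvec'],float)
def proj(n,P):
    K,r,t=cam(n); return cv2.projectPoints(np.atleast_2d(np.array(P,float)),r,t,K,None)[0][:,0]
def ray(n,uv):
    K,r,t=cam(n); R=cv2.Rodrigues(r)[0]
    d=R.T@np.linalg.inv(K)@np.array([uv[0],uv[1],1.]); return -R.T@t.ravel(), d/np.linalg.norm(d)
def atz(n,uv,z):
    o,d=ray(n,uv); return o+d*(z-o[2])/d[2]
def tri(a,b):
    (o1,d1),(o2,d2)=ray('scene',a),ray('top',b)
    s=np.linalg.lstsq(np.c_[d1,-d2],o2-o1,rcond=None)[0]
    p,q=o1+s[0]*d1,o2+s[1]*d2
    return (p+q)/2,np.linalg.norm(p-q)
E
cat > a.py <<'E'
from h import *
np.set_printoptions(precision=4,suppress=True)
save('scene','s0.png',None,1.4); save('top','t0.png',None,1.4)
for c in ('scene','top'):
    print(c,ray(c,(280,210)))
    for n in ('key','key_grip','guard','cover','shutter_knob','tray','spanner','grease','oil'):
        for r in recognise(c,n)[:4]: print(c,n,np.round(r['position'],3),round(r['conf'],2),proj(c,[r['position']])[0].round())
print(telemetry.get_state())
E
python3 a.py
```

```text
scene (array([0.9423, 0.5915, 1.2588]), array([-0.3021, -0.464 , -0.8327]))
scene key [0.514 0.164 0.157] 0.86 [329. 257.]
scene key [0.497 0.381 0.035] 0.86 [379. 341.]
scene key_grip [0.496 0.383 0.039] 0.94 [380. 341.]
scene key_grip [0.304 0.198 0.104] 0.86 [397. 240.]
scene key_grip [0.517 0.163 0.15 ] 0.75 [327. 259.]
scene key_grip [0.628 0.473 0.111] 0.34 [364. 393.]
scene guard [0.571 0.2   0.06 ] 0.76 [315. 295.]
scene cover [0.526 0.176 0.065] 0.58 [324. 279.]
scene shutter_knob [0.578 0.206 0.067] 0.72 [315. 297.]
scene tray [ 0.531 -0.228  0.002] 0.88 [248. 189.]
scene spanner [ 0.497 -0.45   0.005] 0.75 [224. 139.]
scene spanner [0.515 0.165 0.154] 0.48 [328. 258.]
scene grease [0.776 0.014 0.086] 0.92 [212. 273.]
scene oil [0.63  0.473 0.111] 0.84 [363. 394.]
top (array([0.195 , 0.0019, 1.7185]), array([ 0.201 , -0.0001, -0.9796]))
top key [0.285 0.172 0.02 ] 0.84 [228. 286.]
top key [0.507 0.156 0.176] 0.65 [230. 211.]
top key [0.543 0.184 0.063] 0.6 [225. 207.]
top key [0.479 0.372 0.017] 0.55 [171. 228.]
top key_grip [0.291 0.171 0.021] 0.93 [228. 284.]
top key_grip
[... 200 characters left out ...]
28 -0.228  0.005] 0.95 [347. 216.]
top spanner [ 0.497 -0.451  0.006] 0.63 [412. 225.]
top grease [ 0.762 -0.004  0.088] 0.61 [283. 143.]
top grease [ 0.529 -0.233  0.004] 0.47 [348. 216.]
top oil [0.602 0.46  0.111] 0.93 [140. 186.]
{'t': 1.0, 'q': array([-0.8819,  0.3586,  0.0119,  0.    , -1.2241, -0.2881]), 'qd': array([ 0.0003, -0.0014,  0.    ,  0.0004, -0.0011, -0.    ]), 'joint_efforts': array([ -0.0008, -58.2392,  29.3301,   7.0027,   0.0124,  -0.    ]), 'eef_pos': array([ 0.2633, -0.6215,  0.2266]), 'ee_rot': array([-3.1415, -0.    , -2.7408]), 'force': array([0.4208, 1.2046, 0.0987]), 'moment': array([ 0.0004,  0.007 , -0.0083]), 'gripper_force': 0.0, 'width': 0.08761780309044971}
```

View pics/s0.png

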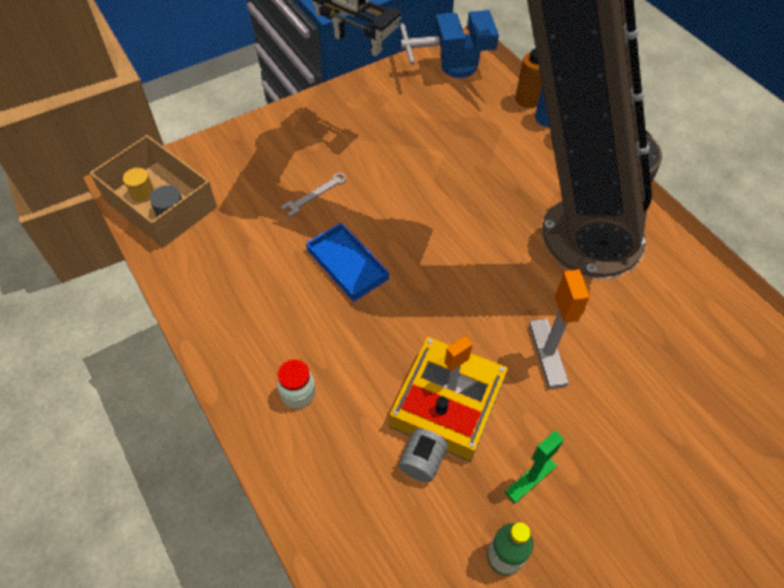

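View pics/t0.png

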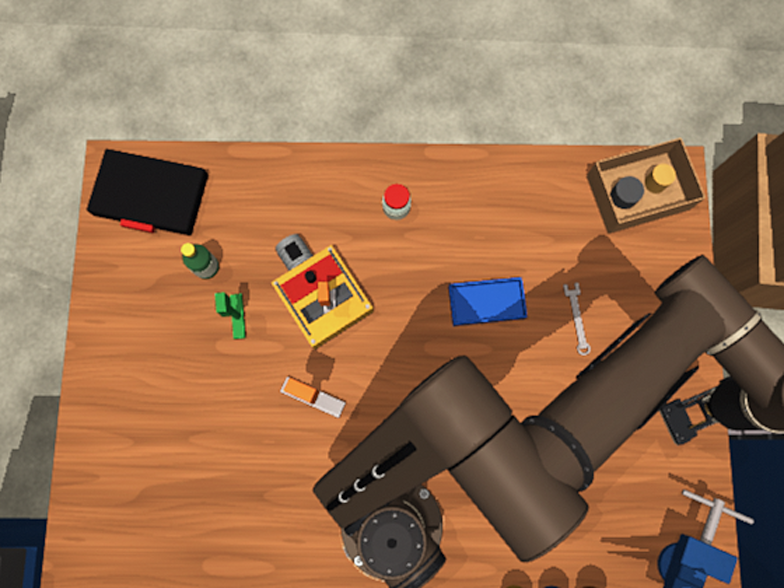

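The scene picture shows three key-like things: orange at (327,255) in the guard, a larger orange one at (397,235) on the bench, and a green one at (383,335). The one in the guard is meant: it isn't green, it's the smaller of the two orange ones, and it stands in the yellow guard. I'll confirm with one crop.

```bash
cat > b.py <<'E'
from h import *
np.set_printoptions(precision=4,suppress=True)
im={c:eyes.grab_frame(c) for c in('scene','top')}
a=cv2.resize(im['scene'][235:335,265:375],None,fx=5.4,fy=5.4,interpolation=cv2.INTER_CUBIC)[:540]
b=cv2.resize(im['top'][165:255,185:275],None,fx=6,fy=6,interpolation=cv2.INTER_CUBIC)
b=b[:540,:]
w=np.hstack([a[:,:594],b]); w=cv2.resize(w,(790,int(540*790/w.shape[1])))
cv2.imwrite('pics/crop1.png',w[...,::-1]); print(w.shape)
def rect(c,m,z,nm):
    n,l,st,ce=cv2.connectedComponentsWithStats(m.astype(np.uint8))
    i=1+np.argmax(st[1:,4]); ys,xs=np.where(l==i)
    P=np.array([atz(c,(x,y),z)[:2] for x,y in zip(xs,ys)],np.float32)
    (cx,cy),(w,h),an=cv2.minAreaRect(P*1000); print(c,nm,st[i],'c',round(cx,1),round(cy,1),'wh',round(w,1),round(h,1),'ang',round(an,1),'px',ce[i].round(1))
for c in im:
    I=im[c]; hsv=cv2.cvtColor(I,cv2.COLOR_RGB2HSV); H,S,V=[hsv[...,k].astype(int) for k in range(3)]
    roi=np.zeros(H.shape,bool)
    x0,y0,x1,y1=(270,235,370,330) if c=='scene' else (190,170,270,252); roi[y0:y1,x0:x1]=1
    rect(c,roi&((H<5)|(H>175))&(S>200)&(V>90),.0665,'red')
    rect(c,roi&(H>20)&(H<32)&(S>180)&(V>110),.062,'yellow')
    rect(c,roi&(H>8)&(H<17)&(S>215)&(V>180),.19,'orange')
    rect(c,(H>100)&(H<125)&(S>150)&(np.indices(H.shape)[0]>150)&(np.indices(H.shape)[1]<(300 if c=='scene' else 400)),.028,'tray')
E
python3 b.py
```

```text
(376, 790, 3)
scene red [287 276  56  35 823] c 571.4 195.2 wh 50.5 136.6 ang 33.2 px [314.5 293.1]
scene yellow [ 279  241   84   87 1825] c 539.3 174.0 wh 204.2 171.4 ang 33.6 px [322.8 281.6]
scene orange [319 240  19  15 129] c 511.1 151.5 wh 45.0 22.8 ang 2.5 px [328.3 246.4]Traceback (most recent call last):
  File "b.py", line 21, in <module>
    rect(c,(H>100)&(H<125)&(S>150)&(np.indices(H.shape)[0]>150)&(np.indices(H.shape)[1]<(300 if c=='scene' else 400)),.028,'tray')
    ~~~~^^^^^^^^^^^^^^^^^^^^^^^^^^^^^^^^^^^^^^^^^^^^^^^^^^^^^^^^^^^^^^^^^^^^^^^^^^^^^^^^^^^^^^^^^^^^^^^^^^^^^^^^^^^^^^^^^^^^^^^^^^
  File "b.py", line 12, in rect
    P=np.array([atz(c,(x,y),z)[:2] for x,y in zip(xs,ys)],np.float32)
                ~~~^^^^^^^^^^^
  File "h.py", line 16, in atz
    o,d=ray(n,uv); return o+d*(z-o[2])/d[2]
        ~~~^^^^^^
  File "h.py", line 13, in ray
    K,r,t=cam(n); R=cv2.Rodrigues(r)[0]
          ~~~^^^
  File "h.py", line 9, in cam
    c=eyes.calibration(n); return np.array(c['mtx'],float),np.array(c['rvec'],float),np.array(c['tvec'],float)
ValueError: time passes only in moves, steps and waits
```

View pics/crop1.png

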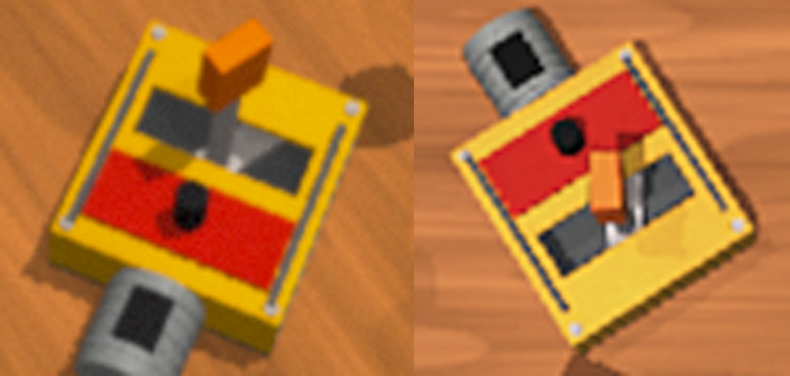

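The crop shows the small orange key standing in the guard: grip at scene (327,252) and top (229,210), with its foot crossed under the slot. The slot corners and the red shutter with its knob are clear. Next I'll fit the poses.

```bash
sed -i 's/^def cam(n):/from functools import lru_cache\n@lru_cache\ndef cam(n):/' h.py
cat > c.py <<'E'
from h import *
from scipy.optimize import minimize, least_squares
np.set_printoptions(precision=4,suppress=True)
S=np.array([(158,88),(313,148),(297,195),(135,130),(157,20),(368,100),(52,228)],float)/3.762+[265,235]
T=(np.array([(694,195),(566,277),(540,237),(672,155),(755,225),(577,342),(630,42)],float)-[414,0])/4.18+[185,165]
# guard-frame points
G=np.array([(-21,-63,62),(-21,63,62),(21,63,62),(21,-63,62),(-70,-85,62),(-70,85,62),(115,-85,62)])/1e3
for a,b in zip(S,T): p,e=tri(a,b); print('tri',p,round(e,4))
def w(p,g):
    c,s=np.cos(p[2]),np.sin(p[2]); g=np.asarray(g); return np.c_[p[0]+c*g[:,0]-s*g[:,1],p[1]+s*g[:,0]+c*g[:,1],g[:,2]]
f=lambda p:np.r_[(proj('scene',w(p,G))-S).ravel(),(proj('top',w(p,G)+0)-T).ravel()]
# drop 7th scene/top far corner ambiguity: robust loss
r=least_squares(f,[.52,.16,.58],loss='soft_l1',x_scale=[.01,.01,.05]); g=r.x; print('guard',g,np.degrees(g[2]),'res',f(g).round(1))
im={c:eyes.grab_frame(c) for c in('scene','top')}
M={}
def fit(name,masks,box,p0,zz):
    def cost(p):
        t=0
        for c,m in masks.items():
            q=w(p,[(x,y,z) for x in(-box[0],box[0]) for y in(-box[1],box[1]) for z in zz])
            h=cv2.convexHull(((proj(c,q)+.5)*8-.5).astype(np.float32)).astype(int)
            k=np.zeros((420*8,560*8),np.uint8); cv2.fillConvexPoly(k,h,1)
            k=cv2.resize(k.astype(np.float32),(560,420),interpolation=cv2.INTER_AREA)
            t+=np.abs(k-m).sum()/m.sum()
        return t
    best=min((minimize(cost,[*p0[:2],a],method='Nelder-Mead',options=dict(initial_simplex=np.array([[*p0[:2],a],[p0[0]+.006,p0[1],a],[p0[0],p0[1]+.006,a],[p0[0],p0[1],a+.25]]),maxiter=70)) for a in p0[2]),key=lambda r:r.fun)
    print(name,best.x,np.degrees(best.x[2]),best.fun)
    return best.x
mk,mt={},{}
for c in im:
    hsv=cv2.cvtColor(im[c],cv2.COLOR_RGB2HSV); H,Sa,V=[hsv[...,k].astype(int) for k in range(3)]
    Y,X=np.indices(H.shape)
    x0,y0,x1,y1=(318,238,341,270) if c=='scene' else (222,198,240,222)
    mk[c]=((H>=6)&(H<19)&(Sa>190)&(V>100)&(X>x0)&(X<x1)&(Y>y0)&(Y<y1)).astype(float)
    x0,y0,x1,y1=(210,150,290,225) if c=='scene' else (310,190,385,240)
    mt[c]=((H>100)&(H<125)&(Sa>120)&(X>x0)&(X<x1)&(Y>y0)&(Y<y1)).astype(float)
    print(c,mk[c].sum(),mt[c].sum())
k=fit('key',mk,(.011,.022),(.511,.157,(-1.3,-.7,1.1,1.7)),(.136,.196))
t=fit('tray',mt,(.05,.09),(.53,-.228,(-.1,.1)),(.0,.028))
d=(np.degrees(k[2]-g[2])+90)%180-90; print('key rel slot deg',d)
for c in('scene','top'):
    kn=recognise(c,'shutter_knob')
    print(c,[(x['position'],x['conf']) for x in kn[:1]])
    for n in ('grease','oil'): pass
print('knob at s=0', w(g,[(.07,0,.092)]))
E
python3 c.py
```

```text
tri [0.5287 0.0961 0.0571] 0.0018
tri [0.4612 0.196  0.0582] 0.0014
tri [0.4929 0.2187 0.057 ] 0.0032
tri [0.5615 0.1148 0.0552] 0.0024
tri [0.5016 0.0488 0.0642] 0.0074
tri [0.4076 0.1865 0.064 ] 0.0051
tri [0.6541 0.1503 0.0606] 0.0014
guard [0.5116 0.1571 0.594 ] 34.0322358424394 res [-1.  -1.6  0.9 -0.7 -0.1 -0.1 -0.8 -0.3 -1.4 -0.5 -0.1  0.3 -0.2 -0.
  0.6 -0.3 -0.8  0.6 -1.3 -0.2 -0.9 -1.  -0.4  1.  -1.2  1.  -0.4 -0.1]
scene 342.0 1678.0
top 134.0 1550.0
key [ 0.5129  0.1543 -1.5092] -86.47325974694238 0.48737466723400535
tray [ 0.5302 -0.2317  0.1061] 6.078927546891762 0.11740099580914298
key rel slot deg 59.49450441061822
scene [([0.5781, 0.2069, 0.0666], 0.87)]
top [([0.5658, 0.2008, 0.067], 0.74)]
knob at s=0 [[0.5696 0.1962 0.092 ]]
```

Request:
servo_tool --series '[[[-26.6,30.8,-1.5,0],[-26.6,30.8,-1.5,0],[-26.6,30.8,-1.5,0],[-26.6,30.8,-1.5,0],[-26.6,30.8,-1.5,0],[-26.6,30.8,-1.5,0],[-26.6,30.8,-1.5,0],[-26.6,30.8,-1.5,0],[-26.6,30.8,-1.5,0],[-26.6,30.8,-1.5,0]]]' --claw -1

```text
t: 2.13
eef_pos: [0.3882, -0.2323, 0.242]
ee_rot: [-3.141, 0.001, -2.741]
force: [1.4, 0.2, 0.7]
width: 0.0877
gripper_force: 0.0
```

Request:
servo_tool --series '[[[-26.6,30.8,-1.5,0],[-26.6,30.8,-1.5,0],[-26.6,30.8,-1.5,0],[-26.6,30.8,-1.5,0],[-26.6,30.8,-1.5,0],[-26.6,30.8,-1.5,0],[-26.6,30.8,-1.5,0],[-26.6,30.8,-1.5,0],[-26.6,30.8,-1.5,0],[-26.6,30.8,-1.5,0]]]'

```text
t: 2.97
eef_pos: [0.513, 0.1554, 0.257]
ee_rot: [3.141, 0.001, -2.74]
force: [1.1, -0.6, -0.2]
width: 0.0875
gripper_force: 0.0
```

Request:
servo_tool --series '[[[0,0,0,-0.12],[0,0,0,-0.12],[0,0,0,-0.12],[0,0,0,-0.12],[0,0,0,-0.12],[0,0,0,-0.12],[0,0,0,-0.12],[0,0,0,-0.12],[0,0,0,-0.12],[0,0,0,-0.12]]]'

```text
t: 3.8
eef_pos: [0.5128, 0.1532, 0.2567]
ee_rot: [-3.141, 0.0, -1.535]
force: [0.1, -0.4, 0.4]
width: 0.0877
gripper_force: 0.0
```

```bash
python3 -c "
from h import *
s=telemetry.get_state();print(s['t'],s['q'],s['eef_pos'],s['ee_rot'],s['force'])"
```

```text
3.8 [ 6.56883554e-01  1.08657724e-01 -2.48570099e-01  1.67199207e-05
 -1.21331619e+00 -6.20910459e-01] [0.51281432 0.15323305 0.2567032 ] [-3.14137832e+00  1.34050002e-04 -1.53481737e+00] [ 0.13684505 -0.43778523  0.42385386]
```

Request:
servo_tool --series '[[[0,0,0,-0.12],[0,0,0,-0.12],[0,0,0,-0.12],[0,0,0,-0.12],[0,0,0,-0.12],[0,0,0,-0.12],[0,0,0,-0.12],[0,0,0,-0.12],[0,0,0,-0.12],[0,0,0,-0.12]]]'

```text
t: 4.63
eef_pos: [0.5128, 0.1533, 0.2567]
ee_rot: [-3.141, -0.0, -0.335]
force: [0.3, 1.2, 0.1]
width: 0.0876
gripper_force: 0.0
```

Request:
servo_tool --series '[[[0,0,0,-0.12],[0,0,0,-0.12],[0,0,0,-0.12],[0,0,0,-0.03],[0,0,10,0],[0,0,10,0],[0,0,10,0],[0,0,0,0],[0,0,0,0],[0,0,0,0]]]'

```text
t: 5.47
eef_pos: [0.513, 0.1532, 0.2265]
ee_rot: [3.141, 0.0, 0.049]
force: [-0.5, -0.4, 1.0]
width: 0.0875
gripper_force: 0.0
```

```bash
python3 -c "
from h import *
a=eyes.grab_frame('scene')[180:330,265:425];b=eyes.grab_frame('top')[150:270,170:300]
a=cv2.resize(a,(400,375),interpolation=2);b=cv2.resize(b,(400,375),interpolation=2)
cv2.imwrite('pics/app.png',np.hstack([a,b])[...,::-1])
s=telemetry.get_state();print(s['eef_pos'],s['ee_rot'])"
```

```text
[0.51311477 0.15340011 0.22693336] [-3.14139178e+00 -6.03933464e-04  4.90579710e-02]
```

View pics/app.png

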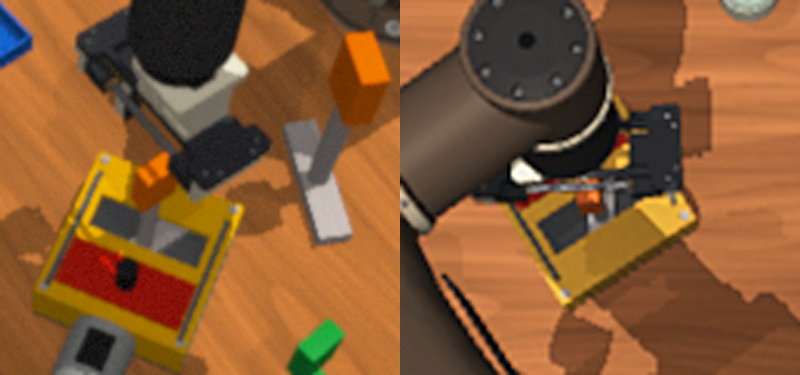

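The fingers straddle the orange grip (scene crop (155,180), top crop (590,195)), so I'm descending and closing.

Request:
servo_tool --series '[[[0,0,10,0],[0,0,10,0],[0,0,10,0],[0,0,10,0],[0,0,10,0],[0,0,10,0],[0,0,10,0],[0,0,8,0],[0,0,0,0],[0,0,0,0]]]'

```text
t: 6.4
eef_pos: [0.5127, 0.1531, 0.1481]
ee_rot: [3.141, 0.001, 0.049]
force: [-0.0, 0.7, 0.4]
width: 0.088
gripper_force: 0.0
```

Request:
servo_tool --series '[[[0,0,0,0],[0,0,0,0],[0,0,0,0],[0,0,0,0],[0,0,0,0],[0,0,0,0],[0,0,0,0],[0,0,0,0],[0,0,0,0],[0,0,0,0]]]' --claw 1 --grip_force 15

```text
t: 7.23
eef_pos: [0.5128, 0.1533, 0.1486]
ee_rot: [-3.142, -0.0, 0.049]
force: [-0.3, 0.5, -0.3]
width: 0.027
gripper_force: 0.2
```

```bash
python3 -c "
from h import *
a=eyes.grab_frame('scene')[200:320,270:400]
a=cv2.resize(a,None,fx=5,fy=5,interpolation=2)
cv2.imwrite('pics/grip.png',a[...,::-1])
s=telemetry.get_state();print(s['eef_pos'],s['ee_rot'],s['width'],s['force'],s['moment'])"
```

```text
[0.51289951 0.15332834 0.14858759] [-3.14145048e+00 -1.32835870e-04  4.92174361e-02] 0.022564558487374545 [-0.66688694 -0.7922753   1.66138759] [0.20279341 0.30872903 0.03487333]
```

View pics/grip.png

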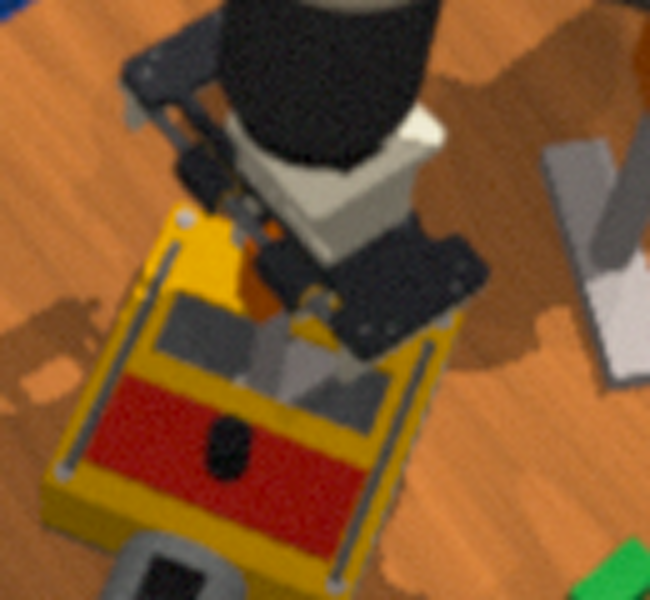

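Request:
servo_tool --series '[[[0,0,0,0],[0,0,0,0],[0,0,0,0],[0,0,0,0],[0,0,-3,0],[0,0,-3,0],[0,0,-3,0],[0,0,-3,0],[0,0,0,0],[0,0,0,0]]]' --grip_force 40

```text
t: 8.12
eef_pos: [0.5128, 0.1533, 0.1607]
ee_rot: [-3.141, -0.0, 0.049]
force: [-0.3, -0.9, -5.0]
width: 0.0219
gripper_force: 40.0
```

Request:
servo_tool --series '[[[0,0,0,0.115],[0,0,0,0.115],[0,0,0,0.115],[0,0,0,0.115],[0,0,0,0.115],[0,0,0,0.115],[0,0,0,0.115],[0,0,0,0.115],[0,0,0,0.11],[0,0,0,0]]]'

```text
t: 8.95
eef_pos: [0.5126, 0.1531, 0.1603]
ee_rot: [3.141, 0.0, -0.986]
force: [-0.5, 1.0, -4.2]
width: 0.0218
gripper_force: 40.0
```

```bash
python3 -c "
from h import *
a=eyes.grab_frame('scene')[220:330,270:380];b=eyes.grab_frame('top')[160:260,180:280]
a=cv2.resize(a,(400,400),interpolation=2);b=cv2.resize(b,(400,400),interpolation=2)
cv2.imwrite('pics/turned.png',np.hstack([a,b])[...,::-1])
s=telemetry.get_state();print(s['eef_pos'],s['ee_rot'],s['width'],s['force'],s['moment'])"
```

```text
[0.51272425 0.15319554 0.160397  ] [ 3.14127718e+00  3.59032564e-05 -9.77039985e-01] 0.02176890826574647 [ 0.5754584   0.34060013 -4.08844444] [-0.03303898  0.22823872  0.01182843]
```

View pics/turned.png

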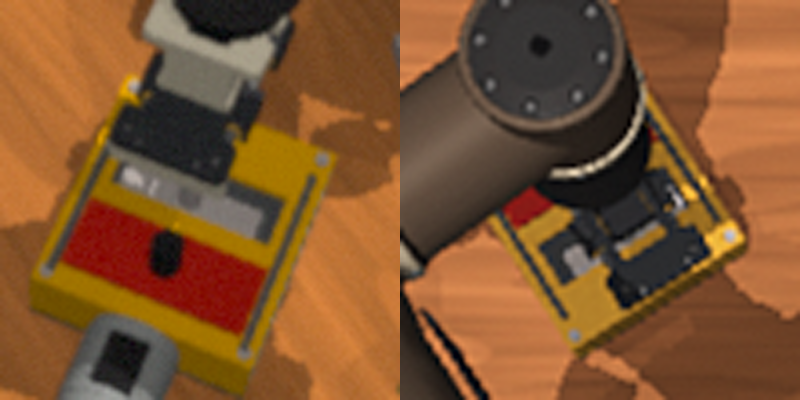

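Request:
servo_tool --series '[[[-1,-0.3,0,0],[-1,-0.3,0,0],[-1,-0.3,0,0],[-0.9,-0.3,0,0],[0,0,0,0],[0,0,0,0],[0,0,0,0],[0,0,0,0],[0,0,0,0],[0,0,0,0]]]'

```text
t: 9.88
eef_pos: [0.5116, 0.1571, 0.1606]
ee_rot: [3.142, -0.0, -0.981]
force: [-0.6, 0.0, -4.2]
width: 0.0215
gripper_force: 40.0
```

```bash
cat > ov.py <<'E'
from h import *
def w(p,g):
    c,s=np.cos(p[2]),np.sin(p[2]); g=np.asarray(g); return np.c_[p[0]+c*g[:,0]-s*g[:,1],p[1]+s*g[:,0]+c*g[:,1],g[:,2]]
s=telemetry.get_state(); e=s['eef_pos']; print(e,s['ee_rot'][2])
def sq(a,b,z): return [(-a,-b,z),(a,-b,z),(a,b,z),(-a,b,z)]
g=(.5116,.1571,.592); k=(e[0],e[1],s['ee_rot'][2]+np.pi/2); zf=e[2]+.019-.16  # foot underside
zf=.018
out=[]
for c,x,y in(('scene',285,250),('top',205,175)):
    im=eyes.grab_frame(c)[y:y+60,x:x+60]; im=cv2.resize(im,(400,400),interpolation=2); o=im.copy()
    for q,col in((w(g,sq(.021,.063,.062)),(0,255,0)),(w(k,sq(.014,.055,zf+.014)),(255,0,255))):
        P=(proj(c,q)-[x,y]+.5)*400/60; cv2.polylines(o,[P.round().astype(np.int32)],True,col,1)
    out.append(np.vstack([im,o])[:, :])
cv2.imwrite('pics/ov.png',cv2.resize(np.hstack(out),(600,600))[...,::-1])
E
python3 ov.py
```

```text
[0.51164379 0.15712221 0.16055237] -0.9807335089687916
```

View pics/ov.png

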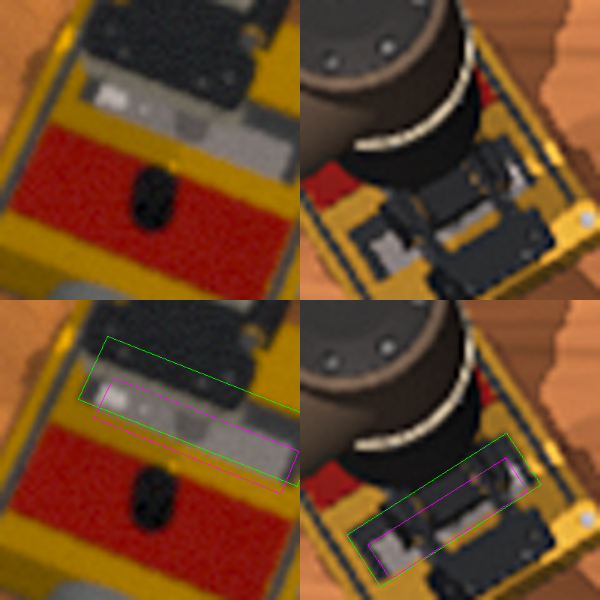

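Overlay: the foot (magenta) lies inside the slot (green) and parallel to it in both views, so I'm lifting.

Request:
servo_tool --series '[[[0,0,-2.5,0],[0,0,-2.5,0],[0,0,-2.5,0],[0,0,-2.5,0],[0,0,-2.5,0],[0,0,-2.5,0],[0,0,-2.5,0],[0,0,-2.5,0],[0,0,-2.5,0],[0,0,-2.5,0]]]'

```text
t: 10.82
eef_pos: [0.5117, 0.1572, 0.1858]
ee_rot: [-3.142, 0.0, -0.981]
force: [-0.3, 0.3, -4.1]
width: 0.0222
gripper_force: 40.0
```

Request:
servo_tool --series '[[[0,0,-2,0],[0,0,-2,0],[0,0,-2,0],[0,0,-2,0],[0,0,-2,0],[0,0,-2,0],[0,0,-2,0],[0,0,-2,0],[0,0,-2,0],[0,0,-2,0]]]'

```text
t: 11.65
eef_pos: [0.5117, 0.1571, 0.2058]
ee_rot: [3.142, 0.0, -0.981]
force: [0.3, -0.2, -5.3]
width: 0.0215
gripper_force: 40.0
```

Request:
servo_tool --series '[[[0,0,-4,0],[0,0,-4,0],[0,0,-4,0],[0,0,-4,0],[0,0,-4,0],[0,0,-4,0],[0,0,-4,0],[0,0,-4,0],[0,0,-4,0],[0,0,-4,0]]]'

```text
t: 12.48
eef_pos: [0.5117, 0.1571, 0.246]
ee_rot: [-3.142, 0.0, -0.981]
force: [0.6, 0.3, -4.2]
width: 0.0217
gripper_force: 40.0
```

Request:
servo_tool --series '[[[16.7,10,0,0],[16.7,10,0,0],[16.7,10,0,0],[16.7,10,0,0],[16.7,10,0,0],[16.7,10,0,0],[16.7,10,0,0],[16.7,10,0,0],[16.7,10,0,0],[16.7,10,0,0]]]'

```text
t: 13.32
eef_pos: [0.5214, -0.0382, 0.2458]
ee_rot: [-3.141, -0.0, -0.981]
force: [0.7, 1.2, -5.6]
width: 0.022
gripper_force: 40.0
```

Request:
servo_tool --series '[[[16.7,10,0,0],[16.7,10,0,0],[16.7,10,0,0],[16.7,10,0,0],[16.7,10,0,0],[16.7,10,0,0],[16.7,10,0,0],[16.7,10,0,0],[16.7,10,0,0],[16.7,10,0,0]]]'

```text
t: 14.15
eef_pos: [0.5312, -0.2326, 0.2457]
ee_rot: [3.142, 0.0, -0.981]
force: [-0.1, 0.2, -4.9]
width: 0.0218
gripper_force: 40.0
```

Request:
servo_tool --series '[[[0,0,0,0.08],[0,0,0,0.08],[0,0,0,0.08],[0,0,0,0.08],[0,0,0,0.08],[0,0,0,0.08],[0,0,0,0],[0,0,0,0],[0,0,0,0],[0,0,0,0]]]'

```text
t: 14.98
eef_pos: [0.5313, -0.2316, 0.2456]
ee_rot: [3.142, 0.0, -1.459]
force: [0.8, 0.5, -4.7]
width: 0.0217
gripper_force: 40.0
```

```bash
cat > ov2.py <<'E'
from h import *
def w(p,g):
    c,s=np.cos(p[2]),np.sin(p[2]); g=np.asarray(g); return np.c_[p[0]+c*g[:,0]-s*g[:,1],p[1]+s*g[:,0]+c*g[:,1],g[:,2]]
s=telemetry.get_state(); e=s['eef_pos']; print(e,s['ee_rot'],s['force'])
def sq(a,b,z): return [(-a,-b,z),(a,-b,z),(a,b,z),(-a,b,z)]
t=(.5302,-.2317,.106); k=(e[0],e[1],s['ee_rot'][2]+np.pi/2); zf=e[2]-.1425
out=[]
for c,x,y in(('scene',200,140),('top',300,170)):
    im=eyes.grab_frame(c)[y:y+100,x:x+100]; o=cv2.resize(im,(400,400),interpolation=2)
    for q,col in((w(t,sq(.05,.09,.028)),(0,255,0)),(w(k,sq(.014,.055,zf)),(255,0,255))):
        P=(proj(c,q)-[x,y]+.5)*4; cv2.polylines(o,[P.round().astype(np.int32)],True,col,1)
    out.append(o)
cv2.imwrite('pics/ov2.png',np.hstack(out)[...,::-1])
E
python3 ov2.py
```

```text
[ 0.53129225 -0.23164868  0.24559138] [ 3.14155305e+00  7.83364399e-06 -1.45897216e+00] [ 0.76672077  0.50126926 -4.71354341]
```

View pics/ov2.png

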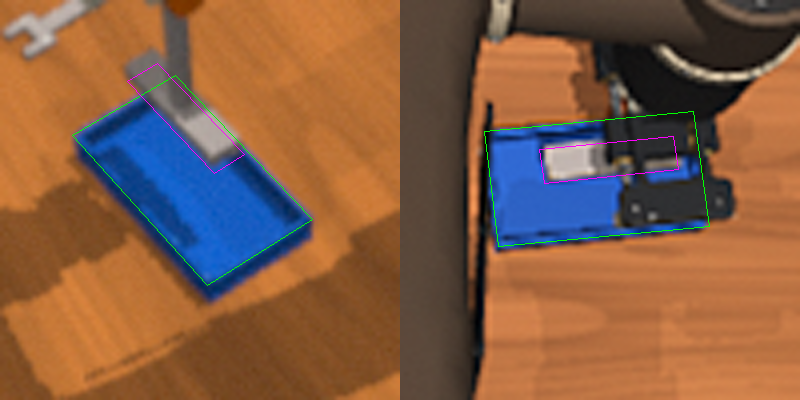

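The foot matches the prediction, over the tray and aligned. Lowering now, slow at the end.

Request:
servo_tool --series '[[[0,0,12,0],[0,0,12,0],[0,0,12,0],[0,0,12,0],[0,0,12,0],[0,0,12,0],[0,0,8,0],[0,0,5,0],[0,0,3,0],[0,0,0,0]]]'

```text
t: 15.92
eef_pos: [0.5312, -0.2316, 0.1572]
ee_rot: [3.141, 0.0, -1.461]
force: [-0.3, 0.1, -5.6]
width: 0.0219
gripper_force: 40.0
```

Request:
servo_tool --series '[[[0,0,0.5,0],[0,0,0.5,0],[0,0,0.5,0],[0,0,0.5,0],[0,0,0.5,0],[0,0,0.5,0],[0,0,0.5,0],[0,0,0.5,0],[0,0,0.5,0],[0,0,0.5,0]]]'

```text
t: 16.75
eef_pos: [0.5313, -0.2316, 0.1525]
ee_rot: [3.142, 0.0, -1.461]
force: [-0.6, -0.7, -4.2]
width: 0.0221
gripper_force: 40.0
```

Request:
servo_tool --series '[[[0,0,0.4,0],[0,0,0.4,0],[0,0,0.4,0],[0,0,0.4,0],[0,0,0.4,0],[0,0,0.4,0],[0,0,0.4,0],[0,0,0,0],[0,0,0,0],[0,0,0,0]]]'

```text
t: 17.58
eef_pos: [0.5313, -0.2316, 0.1498]
ee_rot: [-3.142, 0.0, -1.461]
force: [-0.4, -0.1, -5.2]
width: 0.0224
gripper_force: 40.0
```

Request:
servo_tool --series '[[[0,0,0.3,0],[0,0,0.3,0],[0,0,0.3,0],[0,0,0.3,0],[0,0,0.3,0],[0,0,0,0],[0,0,0,0],[0,0,0,0],[0,0,0,0],[0,0,0,0]]]'

```text
t: 18.42
eef_pos: [0.5313, -0.2316, 0.1483]
ee_rot: [-3.142, 0.0, -1.461]
force: [-0.4, 0.2, -5.5]
width: 0.0216
gripper_force: 40.0
```

Request:
servo_tool --series '[[[0,0,0.3,0],[0,0,0.3,0],[0,0,0.3,0],[0,0,0,0],[0,0,0,0],[0,0,0,0],[0,0,0,0],[0,0,0,0],[0,0,0,0],[0,0,0,0]]]'

```text
t: 19.25
eef_pos: [0.5314, -0.2316, 0.1476]
ee_rot: [-3.141, -0.0, -1.461]
force: [-2.2, 2.1, 2.9]
width: 0.0219
gripper_force: 40.0
```

```bash
python3 -c "
from h import *
s=telemetry.get_state();print(s['eef_pos'],s['force'])"
```

```text
[ 0.53136313 -0.23162851  0.14764756] [-2.17561066  2.07121496  2.91010623]
```

In contact (about 8 N), so I'm releasing.

Request:
servo_tool --series '[[[0,0,0,0],[0,0,0,0],[0,0,0,0],[0,0,0,0],[0,0,0,0],[0,0,0,0],[0,0,0,0],[0,0,0,0],[0,0,0,0],[0,0,0,0]]]' --claw -1 --grip_force 10

```text
t: 20.08
eef_pos: [0.5314, -0.2316, 0.1474]
ee_rot: [-3.141, -0.0, -1.461]
force: [-0.6, 0.9, 0.2]
width: 0.0825
gripper_force: 0.0
```

Request:
servo_tool --series '[[[0,0,-4,0],[0,0,-10,0],[0,0,-14,0],[0,0,-14,0],[0,0,-14,0],[0,0,-14,0],[0,0,-14,0],[0,0,-14,0],[0,0,-2,0],[0,0,0,0]]]'

```text
t: 20.92
eef_pos: [0.5319, -0.2318, 0.2491]
ee_rot: [-3.139, -0.001, -1.461]
force: [0.3, -0.0, -0.7]
width: 0.0874
gripper_force: 0.0
```

Request:
servo_tool --series '[[[0,0,0,-0.08],[0,0,0,-0.08],[0,0,0,-0.08],[0,0,0,-0.08],[0,0,0,-0.08],[0,0,0,-0.08],[0,0,0,0],[0,0,0,0],[0,0,0,0],[0,0,0,0]]]'

```text
t: 21.75
eef_pos: [0.5312, -0.2316, 0.2471]
ee_rot: [3.141, 0.0, -0.983]
force: [0.4, 0.7, -0.4]
width: 0.0873
gripper_force: 0.0
```

Request:
servo_tool --series '[[[-16.7,-13.5,0,0],[-16.7,-13.5,0,0],[-16.7,-13.5,0,0],[-16.7,-13.5,0,0],[-16.7,-13.5,0,0],[-16.7,-13.5,0,0],[-16.7,-13.5,0,0],[-16.7,-13.5,0,0],[-16.7,-13.5,0,0],[-16.7,-13.5,0,0]]]'

```text
t: 22.58
eef_pos: [0.5505, -0.0167, 0.2474]
ee_rot: [-3.141, 0.0, -0.982]
force: [0.4, 0.1, -0.1]
width: 0.0878
gripper_force: 0.0
```

Request:
servo_tool --series '[[[-16.7,-13.5,0,0],[-16.7,-13.5,0,0],[-16.7,-13.5,0,0],[-16.7,-13.5,0,0],[-16.7,-13.5,0,0],[-16.7,-13.5,0,0],[-16.7,-13.5,0,0],[-16.7,-13.5,0,0],[-16.7,-13.5,0,0],[-16.7,-13.5,0,0]]]'

```text
t: 23.42
eef_pos: [0.5698, 0.1972, 0.2473]
ee_rot: [3.142, 0.0, -0.982]
force: [-0.3, 0.4, -0.9]
width: 0.088
gripper_force: 0.0
```

```bash
cat > d.py <<'E'
from h import *
s=telemetry.get_state();print(s['eef_pos'],s['ee_rot'])
a=eyes.grab_frame('scene'); b=eyes.grab_frame('top')
for c in('scene','top'):
    for n in('key','shutter_knob'): print(c,n,[(np.round(r['position'],3),round(r['conf'],2),proj(c,[r['position']])[0].round()) for r in recognise(c,n)[:3]])
print('knob top expected s=0',proj('scene',[(.5696,.1962,.1045)]), proj('scene',[(.5696,.1962,.0665)]))
a=cv2.resize(a[140:340,200:400],(400,400),interpolation=2); b=cv2.resize(b[130:250,270:390],(400,400),interpolation=2)
cv2.imwrite('pics/d.png',np.hstack([a,b])[...,::-1])
E
python3 d.py
```

```text
[0.56975023 0.19718586 0.24734774] [ 3.14159152e+00  2.58575107e-05 -9.82058267e-01]
scene key [(array([0.498, 0.38 , 0.039]), 0.95, array([378., 340.])), (array([0.304, 0.203, 0.045]), 0.92, array([394., 252.])), (array([ 0.536, -0.224,  0.082]), 0.61, array([246., 175.]))]
scene shutter_knob [(array([0.574, 0.206, 0.068]), 0.95, array([316., 296.]))]
top key [(array([ 0.525, -0.227,  0.016]), 0.81, array([347., 216.])), (array([0.281, 0.168, 0.022]), 0.56, array([229., 287.]))]
top shutter_knob [(array([0.548, 0.238, 0.063]), 0.71, array([209., 205.]))]
knob top expected s=0 [[316.20986086 286.47372848]] [[315.15855588 292.60075274]]
```

View pics/d.png

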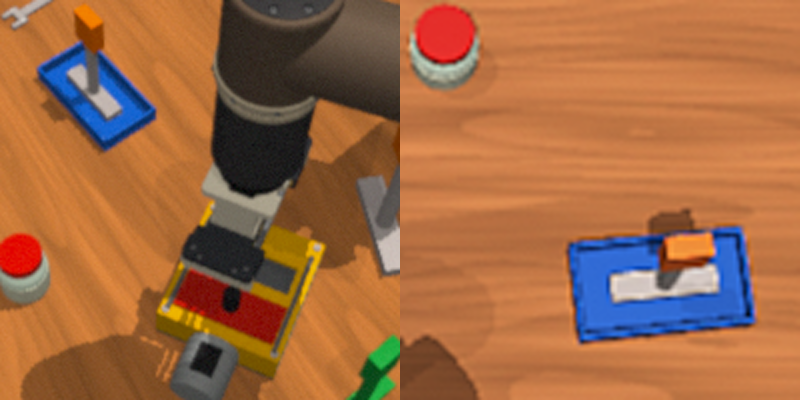

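The key stands upright in the tray (scene crop (95,80), top crop (665,280)). The knob, at scene (315,288), matches the expected open position, so I'm descending around it.

Request:
servo_tool --series '[[[0,0,20,0],[0,0,20,0],[0,0,20,0],[0,0,20,0],[0,0,20,0],[0,0,20,0],[0,0,20,0],[0,0,17,0],[0,0,9,0],[0,0,4,0]]]'

```text
t: 24.55
eef_pos: [0.5692, 0.1949, 0.0761]
ee_rot: [3.139, -0.0, -0.982]
force: [-0.8, -0.0, -0.4]
width: 0.0874
gripper_force: 0.0
```

Request:
servo_tool --series '[[[0,0,0,0],[0,0,0,0],[0,0,0,0],[0,0,0,0],[0,0,0,0],[0,0,0,0],[0,0,0,0],[0,0,0,0],[0,0,0,0],[0,0,0,0]]]' --claw 1 --grip_force 10

```text
t: 25.38
eef_pos: [0.5698, 0.1961, 0.0773]
ee_rot: [-3.142, 0.0, -0.981]
force: [2.4, 0.8, -0.6]
width: 0.0266
gripper_force: 1.5
```

Request:
servo_tool --series '[[[0,0,0,0],[0,0,0,0],[0,0,0,0],[0,2,0,0],[0,5,0,0],[0,5,0,0],[0,5,0,0],[0,5,0,0],[0,5,0,0],[0,5,0,0]]]'

```text
t: 26.22
eef_pos: [0.5427, 0.178, 0.0774]
ee_rot: [-3.142, 0.0, -0.981]
force: [0.6, 0.3, -1.3]
width: 0.0233
gripper_force: 10.0
```

Moved 32 mm, with 38 mm left to the stop.

Request:
servo_tool --series '[[[0,4,0,0],[0,4,0,0],[0,4,0,0],[0,4,0,0],[0,4,0,0],[0,4,0,0],[0,4,0,0],[0,4,0,0],[0,2,0,0],[0,0,0,0]]]'

```text
t: 27.05
eef_pos: [0.5143, 0.1589, 0.0774]
ee_rot: [3.141, 0.0, -0.981]
force: [-1.6, -0.2, 1.6]
width: 0.0236
gripper_force: 10.0
```

Request:
servo_tool --series '[[[0,1,0,0],[0,1,0,0],[0,1,0,0],[0,1,0,0],[0,0,0,0],[0,0,0,0],[0,0,0,0],[0,0,0,0],[0,0,0,0],[0,0,0,0]]]'

```text
t: 27.88
eef_pos: [0.5142, 0.1589, 0.0775]
ee_rot: [-3.137, -0.0, -0.98]
force: [10.0, 4.4, -10.6]
width: 0.0235
gripper_force: 10.0
```

Request:
servo_tool --series '[[[0,-1,0,0],[0,-1,0,0],[0,0,0,0],[0,0,0,0],[0,0,0,0],[0,0,0,0],[0,0,0,0],[0,0,0,0],[0,0,0,0],[0,0,0,0]]]'

```text
t: 28.72
eef_pos: [0.5142, 0.1589, 0.0774]
ee_rot: [-3.14, -0.0, -0.981]
force: [5.3, 2.0, -6.5]
width: 0.0237
gripper_force: 10.0
```

Request:
servo_tool --series '[[[0,0,0,0],[0,0,0,0],[0,0,0,0],[0,0,0,0],[0,0,0,0],[0,0,0,0],[0,0,0,0],[0,0,0,0],[0,0,0,0],[0,0,0,0]]]' --claw -0.2

```text
t: 29.55
eef_pos: [0.5133, 0.1583, 0.0774]
ee_rot: [3.142, 0.0, -0.981]
force: [-0.6, 0.0, -0.0]
width: 0.0526
gripper_force: 0.0
```

Request:
servo_tool --series '[[[0,0,-5,0],[0,0,-20,0],[0,0,-20,0],[0,0,-20,0],[0,0,-20,0],[0,0,-20,0],[0,0,-20,0],[0,0,-20,0],[0,0,0,0],[0,0,0,0]]]'

```text
t: 30.38
eef_pos: [0.5138, 0.1586, 0.2239]
ee_rot: [-3.139, 0.0, -0.981]
force: [-1.0, 0.5, -0.2]
width: 0.0528
gripper_force: 0.0
```

```bash
cat > e.py <<'E'
from h import *
im=eyes.grab_frame('scene')
hsv=cv2.cvtColor(im,cv2.COLOR_RGB2HSV); H,S,V=[hsv[...,k].astype(int) for k in range(3)]
m=((H<5)|(H>175))&(S>200)&(V>70); m[:235]=0; m[330:]=0; m[:,:275]=0; m[:,370:]=0
n,l,st,ce=cv2.connectedComponentsWithStats(m.astype(np.uint8)); i=1+np.argmax(st[1:,4]); ys,xs=np.where(l==i)
P=np.array([atz('scene',(x,y),.0665)[:2] for x,y in zip(xs,ys)],np.float32)
a=np.array([np.cos(.592),np.sin(.592)]); g=(P-np.float32([.5116,.1571]))@a; print('red span guard x',np.percentile(g,[1,99]))
print(telemetry.get_state()['force'])
cv2.imwrite('pics/e.png',cv2.resize(im[140:340,200:400],(600,600),interpolation=2)[...,::-1])
E
python3 e.py
```

```text
red span guard x [-0.02249902  0.02700773]
[ 0.14244853  0.06299151 -0.4439316 ]
```

View pics/e.png

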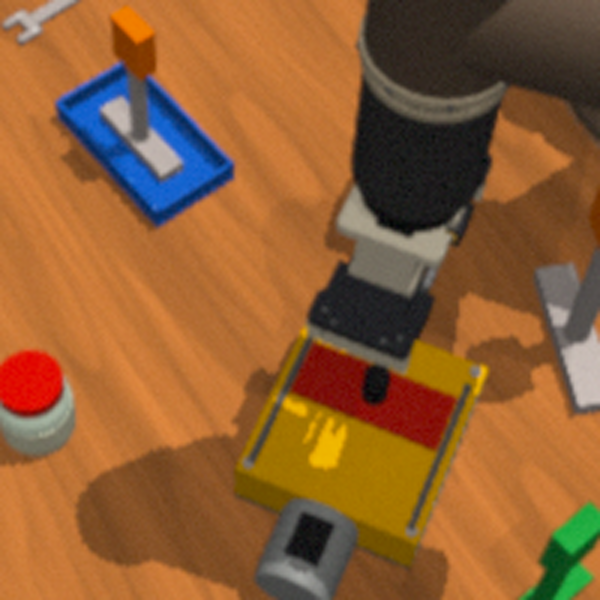

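The picture shows the shutter over the slot (knob at crop (375,383)) and the key upright in the tray (crop (140,110)). The plate's visible span runs to guard x = +27 mm, so its centre is on the slot, and the gripper is clear. Handing in.

```bash
python3 -c "
from h import *
print(ticket.job_done())"
```

```text
the job is handed in; nothing more can be done
None
```

I handed the job in at about 30 s on the robot's clock (limit 61 s): the key stands upright and released in the blue tray, the red shutter is closed against its stop, and the spanner, grease jar and oil bottle were left alone; the hand-in returned no verdict.

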